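Open the amber feed bottle of unknown thread hand

TASK

Take the cap off the amber plant-feed bottle on the ledge: nobody remembers whether it has an ordinary or a reverse thread, so try loosening it one way and then the other until it comes free, unscrewing rather than wrenching it off. Lift the cap straight up off the bottle and finish still holding it in the gripper, level and still, about 10 cm above the bottle's mouth; do not put it down or let go. Leave the green bottle's cap and the three herb pots as they are.

Things in the scene. Friction and masses are not known exactly. Their poses are not given: they have to be found in the camera images.
- amber_cap_center (a point): Centre (half-way up) of the black cap on the amber bottle: loose, round, straight-sided, plastic, 46 mm in diameter, 45 mm tall, about 40 g; upper 20 mm solid, lower 25 mm a hollow skirt over the neck. z axis up, x axis along the white line on its top. About 6 mm are free below its lower edge, then the sloping bottle shoulder.
- amber_cap: The same cap, origin at its underside. A twist-off cap, fully closed at first; a turn of 70 to 105 degrees the loosening way frees it to lift straight up (50 is too little, at about 115 comes an end stop). Locked, it rises only 2 to 3 mm. The wrong way it meets a hard stop within 8 degrees and a gripper turning on slips round it. The loosening way is hidden and varies.
- amber_mouth (a point): Centre of the mouth (top of the neck) of the amber glass bottle, 170 mm above the ledge, z axis up. With the cap closed, the cap's centre is 2.5 mm below this point, its top 20 mm above it. The bottle, 68 mm in diameter, is fixed upright in a wooden socket 94 mm square and 35 mm high; it cannot turn or move.
- green_cap_center (a point): Centre of the grey cap of the other bottle (green glass), of the same shape and size as the amber one: to be left alone.
- white_pot_center (a point): Centre (half-way up) of the white loose herb pot: 84 mm across the rim, 75 mm tall, with leaves up to 100 mm above the ledge. Leave alone.
- orange_pot_center (a point): Same for the orange herb pot.
- grey_pot_center (a point): Same for the grey herb pot.
There are look-alikes about, which are no part of the job. Leave any yellow look-alike of the amber_cap alone.

How it is judged:
By the outcome, as a careful person would: the job done as asked, in the order asked, and still so for the second after the job is handed in, while the arm keeps its last pose, push and grip.
It also fails if it takes over 48 s, if anything falls off the work surface, if the arm or the gripper's body presses on something with over 40 N, if the wrist force passes 120 N, or if a joint passes its speed limit or range.

ROBOT

A 7-joint arm with a two-finger parallel gripper is mounted at the origin on the work surface. World frame = base frame: x ahead of the robot, y to its left, z up, the work surface at z = 0. Lengths are in mm, angles in rad, forces in N, time in s.
With the tool pointing down it reaches from about 425 to 950 mm from the base axis. Payload 4.7 kg.
Tool frame: the origin (TCP) lies at the very end of the fingers, on their centre line; the grasp point (between the pads) lies 19 mm behind it (ctrl.grip_point_offset is the z of the grasp point in the tool frame, in mm); z points along the fingers, y is the line along which they close (so a half turn about z gives the same grasp; the last joint's range is limited). The gripper opens to 87 mm and grips with 3 to 60 N. Pads are 19 mm wide; open, the fingers measure 117 mm over their backs; the gripper's body (75 mm by 190 mm) begins 51 mm behind the grasp point.
Start: joints at [1.237, 0.469, -0.049, 1.532, 0.024, 1.141, -0.082], TCP at [202.616, -643.891, 222.573] pointing down, gripper open.
Joint ranges: [-2.59, 2.59], [-0.33, 1.99], [-1.39, 1.29], [0.1, 2.45], [-1.04, 4.18], [0.21, 1.99], [-2.66, 2.66]. Speed limits (rad/s): [2.57, 2.57, 3.14, 3.14, 3.14, 3.14, 3.14].

INTERFACE

Orientations are given as a rotation vector (axis times angle).
In Python, from station import ctrl gives the robot as it stands.
- The arm moves only by the tool send_rows, never from a script. Its argument "motion" is text: rows parted by semicolons, each of 5 numbers parted by spaces: the shift along the tool's x, y, z normalised to -1 to 1, where 1 is 3 cm, then the turn about the tool's z normalised to -1 to 1, where 1 is 4 degrees, then the closure in counts, from 0 (fully open) to 255 (shut). A call has 1 to 5 rows; each row shifts and turns the commanded pose from where the row before left it, along the tool's axes as they then stand; what a row does not reach is not made up. A row lasts 1/12 s, in which the tool goes at most 41.7 mm and 7.16 degrees, less where a joint would pass 70% of its speed; a pose out of reach is approached as far as the arm can. A call with a number of a shift or a turn outside -1 to 1 is refused whole. A call with a gripper value outside its range is refused whole. The fingers move at their own pace and stop on an object; "newtons" is the grip in N (left out, the last holds). Time passes only in rows, so rows that do not move let the fingers close. It gives the time, the measured TCP pose, the force, the opening and the grip force at its end, in the units of the state.
- ctrl.sense(): the state, without advancing time (a new reading comes with each control period).
- ctrl.snapshot(name): name is "scene" or "side" or "wrist"; returns a dict with "image" (420x560x3 uint8, red, green, blue), "range_z" (420x560 float32, mm along the optical axis (not along the pixel's ray), 0 where there is no reading), "fx", "fy", "cx", "cy" (pixels), "R" (3x3) and "t" (3): a world point X has camera coordinates R X + t; the wrist camera has in their place "T_tool_cam" (4x4, takes a point from camera to tool coordinates, whose origin is the TCP and whose axes are the flange's). Camera axes: x right, y down, z forward; pixel columns grow to the right and rows downward; lengths in mm; the calibration is good to about 2 mm. A picture is of the moment at which its call begins: read the wrist's pose just before it.
- ctrl.close_job(): hands the job in; it is judged then, once.
The state is a dict: "clock": time; "joints": joint angles; "qd": joint speeds; "joint_torque": joint torques, N m; "position": TCP position; "tcp_rot": TCP orientation; "force": force on the tool from outside, world axes, zero at the start; "ft_torque": the same for the moment, N m; "grip_width": finger opening in mm; "grip_force": force on a finger pad.
Only numpy, scipy, OpenCV 4.12 (cv2) and the standard library are available. Lean on these libraries where they do the work, as an engineer would, in place of code of your own. Each camera call takes 0.05 s, during which the arm holds its last target. There are 200 camera calls.

## Working session

There is one attempt and no reset: what is moved stays moved. The work goes in short steps, Python scripts to look and compute and a tool call to move; the robot and the scene stay as the last step left them, time stands still between calls to the robot, and variables do not carry over. Pictures are saved under pics/ and viewed, at most 10 in all, crops included, and the job is handed in when it is done.

Besides the shell and the picture viewer there is one more tool, called after ">>>" by a JSON object that holds its "fn" and its "kwargs". send_rows: Moves the arm, as the interface text tells. Scaled input: -1 to 1 covers 3 cm each way for a shift and 4 degrees each way for a turn. Its arguments: {"type":"object","properties":{"motion":{"type":"string"},"newtons":{"type":"number"}},"required":["motion"]}

```bash
mkdir -p pics
python3 - <<'E'
from station import ctrl
import cv2,numpy as np
print(ctrl.sense())
a=[]
for n in("scene","side"):
    s=ctrl.snapshot(n); np.savez(n+".npz",**s); cv2.imwrite(f"pics/{n}1.png",s["image"][:,:,::-1]); print(n,s["R"],s["t"],s["fx"],s["cx"],s["cy"])
E
```

```text
{'clock': 0.0, 'joints': array([ 1.23711862,  0.46944949, -0.04858986,  1.53371566,  0.02409129,
        1.14097699, -0.08228442]), 'qd': array([-0.00197954, -0.0012704 ,  0.00089805,  0.00068654, -0.00118439,
       -0.00147223,  0.00115412]), 'joint_torque': array([-5.03876472e-04, -5.07975876e+01, -8.08763201e-02, -2.36154538e+01,
       -6.11466123e-02,  3.78444500e-02,  1.72565174e-04]), 'position': array([ 202.38156106, -643.31010582,  221.48478023]), 'tcp_rot': array([-3.10326824e+00, -4.76661221e-01,  5.71029319e-04]), 'force': array([-0.65482907, -0.0416437 ,  0.33911925]), 'ft_torque': array([0.05092991, 0.03464177, 0.0106194 ]), 'grip_force': 0.0, 'grip_width': 87.08938481358996}
scene [[-0.07127018  0.99728316 -0.01862434]
 [ 0.58116676  0.02634318 -0.813358  ]
 [-0.81065761 -0.06879202 -0.58146531]] [  37.10545929 -224.79745041 1395.16285377] 426.1947068300428 284.9224371726519 214.24545346985738
side [[-0.88412176 -0.46670801  0.02263486]
 [-0.31462427  0.55880428 -0.76730003]
 [ 0.34545662 -0.68550813 -0.6408887 ]] [507.36686456 283.8575463  982.15130036] 473.9226835576865 289.62593408249387 207.6987932680376
```

View pics/scene1.png

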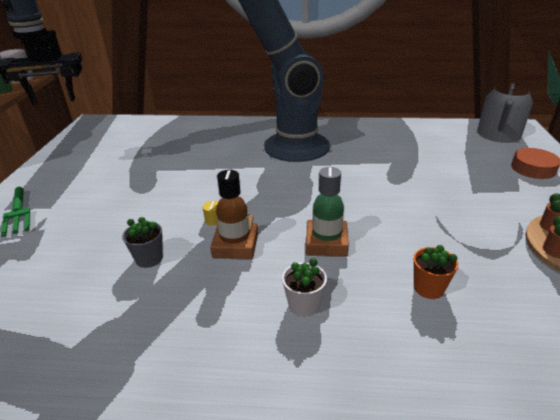

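View pics/side1.png

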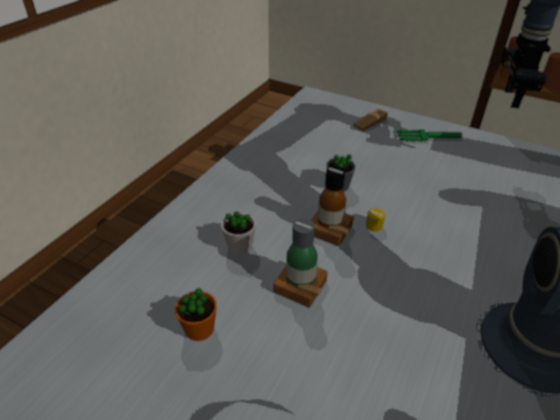

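The scene view shows the amber bottle's black cap at about (229,184), the green bottle's grey cap at (330,181), and pots at (145,240), (305,287) and (434,270). The side view has the black cap at (335,178). The yellow look-alike lies behind the amber bottle.

```bash
cat > h.py <<'E'
import numpy as np
def ray(s,u,v):
    R,t=s["R"],s["t"]; d=R.T@np.array([(u-s["cx"])/s["fx"],(v-s["cy"])/s["fy"],1]); return -R.T@t,d
def onz(s,u,v,z):
    c,d=ray(s,u,v); return c+d*(z-c[2])/d[2]
def cloud(s):
    v,u=np.indices(s["range_z"].shape); z=s["range_z"]
    P=np.stack([(u-s["cx"])/s["fx"]*z,(v-s["cy"])/s["fy"]*z,z],-1)
    return (P-s["t"])@s["R"]
E
python3 - <<'E'
import numpy as np,cv2
from h import *
L=[]
for n,(u0,v0) in dict(scene=(229,184),side=(335,180)).items():
    s=np.load(n+".npz"); m=(s["image"].max(2)<40).astype(np.uint8)
    w=np.zeros_like(m); w[v0-18:v0+18,u0-18:u0+18]=1
    k,lab,st,ce=cv2.connectedComponentsWithStats(m*w)
    i=1+np.argmax(st[1:,4]); print(n,st[i],ce[i])
    x,y,ww,hh,_=st[i]; c=(x+(ww-1)/2,y+(hh-1)/2)
    print("center on z=167.5",onz(s,*c,167.5)); L.append(ray(s,*c))
    P=cloud(s)[lab==i]; print("cloud",np.percentile(P,[2,50,98],axis=0).round(1))
    for nm,col in(("pots/ledge",0),):
        P=cloud(s); ok=s["range_z"]>0; print("ledge z",np.median(P[250:330,100:500][ok[250:330,100:500]][:,2]))
# two-ray
(c1,d1),(c2,d2)=L
a=np.linalg.lstsq(np.stack([d1,-d2],1),c2-c1,rcond=None)[0]
print("tri",c1+a[0]*d1,c2+a[1]*d2)
s=np.load("scene.npz")
for nm,u,v,z in(("green",330,181,167),("grey",144,232,75),("white",305,280,75),("orange",435,262,75)): print(nm,onz(s,u,v,z).round())
from station import ctrl
from scipy.spatial.transform import Rotation as R
print(R.from_rotvec(ctrl.sense()["tcp_rot"]).as_matrix().round(3))
E
```

```text
scene [218 171  22  28 464] [228.63793103 184.95689655]
center on z=167.5 [ 520.25630361 -114.230722    167.5       ]
cloud [[ 505.4 -131.6  147.8]
 [ 534.8 -109.8  175.4]
 [ 540.9  -93.6  190.3]]
ledge z -0.8268749523188332
side [325 162  28  29 496] [336.66330645 176.40927419]
center on z=167.5 [ 511.90993838 -125.96824577  167.5       ]
cloud [[ 495.1 -325.6   54.6]
 [ 517.7 -102.8  166.5]
 [ 605.8  -90.4  191.1]]
ledge z -0.15757717665351068
tri [ 513.42746721 -115.87474804  163.26346919] [ 510.58727982 -122.26428768  170.3210703 ]
green [497.  96. 167.]
grey [ 570. -297.   75.]
white [697.  51.  75.]
orange [636. 298.  75.]
[[ 0.954  0.3   -0.001]
 [ 0.3   -0.954  0.002]
 [-0.    -0.002 -1.   ]]
```

>>> {"fn": "send_rows", "kwargs": {"motion": "0 0 -0.1 -0.5 0;0 0 -0.1 -1 0;0 0 -0.1 -1 0;0 0 -0.1 -1 0;0 0 -0.1 -1 0", "newtons": 20}}

```text
clock: 0.52
position: [202.5, -643.6, 237.0]
tcp_rot: [-2.99, -0.962, 0.0]
force: [0.1, 0.4, 0.7]
grip_width: 86.9
grip_force: 0.0
```

>>> {"fn": "send_rows", "kwargs": {"motion": "0 0 -0.1 -1 0;0 0 -0.1 -1 0;0 0 -0.1 -1 0;0 0 -0.1 -1 0;0 0 -0.1 -1 0"}}

```text
clock: 0.93
position: [202.4, -643.6, 252.0]
tcp_rot: [-2.777, -1.466, -0.0]
force: [-0.9, -0.6, 0.4]
grip_width: 87.3
grip_force: 0.0
```

>>> {"fn": "send_rows", "kwargs": {"motion": "0 0 -0.1 -1 0;0 0 -0.1 -1 0;0 0 -0.1 -1 0;0 0 -0.1 -1 0;0 0 -0.1 -1 0"}}

```text
clock: 1.35
position: [202.5, -643.6, 267.1]
tcp_rot: [-2.48, -1.926, -0.001]
force: [-0.6, -0.8, -0.7]
grip_width: 87.2
grip_force: 0.0
```

```bash
cat >> h.py <<'E'
def rel(p):
    from station import ctrl
    from scipy.spatial.transform import Rotation as R
    s=ctrl.sense(); M=R.from_rotvec(s["tcp_rot"]).as_matrix()
    print("t",s["clock"],"pos",s["position"].round(1),"q",s["joints"].round(2),"yaw",np.degrees(np.arctan2(M[1,0],M[0,0])).round(1),"F",s["force"].round(1),"w",round(s["grip_width"],1))
    print("units",(M.T@(np.array(p)-s["position"])/30).round(3), "zaxis",M[:,2].round(3))
E
python3 -c "
from h import *;rel([517,-114,270])"
```

```text
t 1.35 pos [ 202.5 -643.6  267.1] q [ 1.38  0.45 -0.26  1.47  0.12  1.24  0.86] yaw 75.7 F [-0.6 -0.8 -0.7] w 87.2
units [19.7    5.786 -0.082] zaxis [-0.     0.001 -1.   ]
```

>>> {"fn": "send_rows", "kwargs": {"motion": "0.98 0.29 0 0 0;0.98 0.29 0 0 0;0.98 0.29 0 0 0;0.98 0.29 0 0 0;0.98 0.29 0 0 0"}}

```text
clock: 1.77
position: [281.9, -511.0, 267.1]
tcp_rot: [-2.484, -1.922, -0.0]
force: [0.2, -0.4, 0.6]
grip_width: 86.8
grip_force: 0.0
```

>>> {"fn": "send_rows", "kwargs": {"motion": "0.98 0.29 0 0 0;0.98 0.29 0 0 0;0.98 0.29 0 0 0;0.98 0.29 0 0 0;0.98 0.29 0 0 0"}}

```text
clock: 2.18
position: [360.9, -379.6, 267.3]
tcp_rot: [-2.484, -1.922, 0.0]
force: [0.6, -0.6, 0.3]
grip_width: 87.5
grip_force: 0.0
```

>>> {"fn": "send_rows", "kwargs": {"motion": "0.98 0.29 0 0 0;0.98 0.29 0 0 0;0.98 0.29 0 0 0;0.98 0.29 0 0 0;0.98 0.29 0 0 0"}}

```text
clock: 2.6
position: [439.8, -248.3, 267.3]
tcp_rot: [-2.485, -1.922, 0.001]
force: [-0.2, -1.7, -0.2]
grip_width: 87.2
grip_force: 0.0
```

>>> {"fn": "send_rows", "kwargs": {"motion": "0.98 0.29 0 0 0;0.98 0.29 0 0 0;0.98 0.29 0 0 0;0.5 0.15 0 0 0;0 0 0 0 0"}}

```text
clock: 3.02
position: [496.7, -152.9, 267.5]
tcp_rot: [-2.476, -1.931, -0.003]
force: [-0.8, 0.1, 0.5]
grip_width: 87.1
grip_force: 0.0
```

Run:
```python
from h import *; import cv2
from station import ctrl
rel([517,-114,270])
st=ctrl.sense(); w=ctrl.snapshot("wrist"); np.savez("wrist1.npz",**w,pos=st["position"],rot=st["tcp_rot"]); print(w["T_tool_cam"],w["fx"])
cv2.imwrite("pics/w1.png",w["image"][:,:,::-1])
```

```text
t 3.0167 pos [ 496.7 -152.9  267.5] q [ 0.71  0.22 -0.58  1.81  0.13  1.14 -0.16] yaw 75.9 F [-0.8  0.1  0.5] w 87.1
units [ 1.422  0.339 -0.079] zaxis [ 0.001  0.002 -1.   ]
[[ 5.17462669e-04 -9.59669446e-01 -2.81130373e-01  7.69755957e+01]
 [ 9.99999784e-01  6.10580229e-04 -2.43632990e-04  3.03643743e-01]
 [ 4.05459784e-04 -2.81130187e-01  9.59669554e-01 -1.62134322e+02]
 [ 0.00000000e+00  0.00000000e+00  0.00000000e+00  1.00000000e+00]] 349.06791607556914
```

View pics/w1.png

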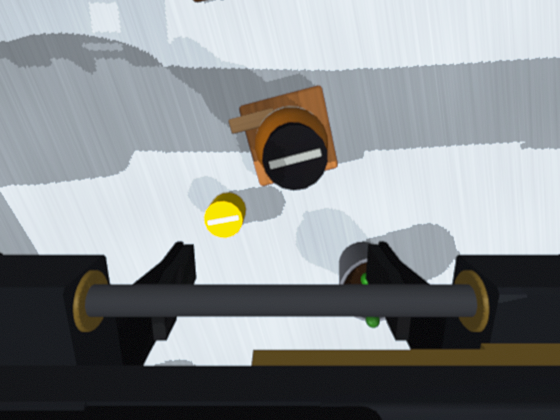

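The wrist view shows the cap top with its white line as a disc at about (296,155), the yellow look-alike at (224,218), and the grey pot far below at (363,265).

```bash
cat >> h.py <<'E'
def wristcap(f,u0,v0,r=50,z=190,name=None):
    import cv2
    from scipy.spatial.transform import Rotation as R
    w=np.load(f); im=w["image"]; g=im.max(2)
    roi=np.zeros_like(g); cv2.circle(roi,(u0,v0),r,255,-1)
    m=((g<60)&(roi>0)).astype(np.uint8)
    k,lab,st,ce=cv2.connectedComponentsWithStats(m); i=1+np.argmax(st[1:,4])
    c=max(cv2.findContours((lab==i).astype(np.uint8),0,1)[0],key=cv2.contourArea)
    e=cv2.fitEllipse(cv2.convexHull(c)); print("ellipse",np.round(e[0],1),np.round(e[1],1),st[i])
    M=R.from_rotvec(w["rot"]).as_matrix(); T=w["T_tool_cam"]
    def X(u,v):
        d=M@(T[:3,:3]@[(u-w["cx"])/w["fx"],(v-w["cy"])/w["fy"],1]); o=M@T[:3,3]+w["pos"]; return o+d*(z-o[2])/d[2]
    P=np.array([X(*p) for p in c[:,0]]); import cv2
    cc,rr=cv2.minEnclosingCircle(P[:,:2].astype(np.float32)); print("top circle",np.round(cc,1),"r",round(rr,1),"ellipse ctr",X(*e[0]).round(1))
    l=((im.min(2)>130)&(cv2.circle(np.zeros_like(g),tuple(int(q) for q in e[0]),int(e[1][0]/2*0.85),255,-1)>0))
    v,u=np.nonzero(l); Q=np.array([X(a,b)[:2] for a,b in zip(u,v)]); Q-=Q.mean(0); V=np.linalg.svd(Q,full_matrices=False)[2][0]
    print("line deg",np.degrees(np.arctan2(V[1],V[0])).round(1),len(u))
    d=w["range_z"]; v,u=np.nonzero(lab==i); 
    pc=np.stack([(u-w["cx"])/w["fx"]*d[v,u],(v-w["cy"])/w["fy"]*d[v,u],d[v,u]],-1); pw=(pc@T[:3,:3].T+T[:3,3])@M.T+w["pos"]
    print("cloud",np.percentile(pw,[2,50,98],axis=0).round(1));
E
python3 -c "
from h import *;wristcap('wrist1.npz',296,156)"
```

```text
ellipse [294.2 155.7] [63.7 66.6] [ 263  122   64   67 2827]
top circle [ 516.6 -114.5] r 23.1 ellipse ctr [ 516.4 -114.2  190. ]
line deg -179.3 374
cloud [[ 496.4 -135.2  174.5]
 [ 516.3 -111.5  190. ]
 [ 536.4  -94.   191.5]]
```

>>> {"fn": "send_rows", "kwargs": {"motion": "0.7 0.17 0 0 0;0.7 0.165 0 0 0;0 0 0.5 0 0;0 0 0.8 0 0;0 0 0.8 0 0"}}

```text
clock: 3.48
position: [515.3, -121.1, 204.1]
tcp_rot: [2.485, 1.919, -0.0]
force: [-1.0, -0.3, -0.1]
grip_width: 87.2
grip_force: 0.0
```

>>> {"fn": "send_rows", "kwargs": {"motion": "0 0 0.8 0 0;0 0 0.6 0 0;0 0 0.38 0 0;0 0 0 0 0"}}

```text
clock: 3.82
position: [513.1, -120.8, 148.6]
tcp_rot: [-2.484, -1.918, 0.006]
force: [-0.3, 0.0, 0.6]
grip_width: 87.2
grip_force: 0.0
```

```bash
python3 -c "
from h import *;rel([516.7,-114.5,151])"
```

```text
t 3.8167 pos [ 513.1 -120.8  148.6] q [ 0.6   0.37 -0.56  1.93  0.25  0.91 -0.34] yaw 75.4 F [-0.3  0.   0.6] w 87.2
units [ 0.232  0.062 -0.08 ] zaxis [-0.005  0.001 -1.   ]
```

>>> {"fn": "send_rows", "kwargs": {"motion": "0.23 0.06 -0.08 0 0;0 0 0 0 0;0 0 0 0 0"}}

```text
clock: 4.07
position: [520.3, -112.8, 155.2]
tcp_rot: [2.482, 1.922, 0.003]
force: [-0.6, 0.5, -0.7]
grip_width: 86.9
grip_force: 0.0
```

```bash
python3 -c "
from h import *;rel([516.7,-114.5,151])"
```

```text
t 4.0667 pos [ 520.3 -112.8  155.2] q [ 0.59  0.37 -0.57  1.92  0.24  0.92 -0.35] yaw 75.5 F [-0.6  0.5 -0.7] w 86.9
units [-0.084 -0.102  0.14 ] zaxis [ 0.003 -0.001 -1.   ]
```

>>> {"fn": "send_rows", "kwargs": {"motion": "0 0 0 0 0"}}

```text
clock: 4.15
position: [519.7, -113.2, 154.8]
tcp_rot: [2.483, 1.922, 0.002]
force: [-0.4, 0.1, -0.4]
grip_width: 87.1
grip_force: 0.0
```

>>> {"fn": "send_rows", "kwargs": {"motion": "0 0 0 0 0"}}

```text
clock: 4.23
position: [519.3, -113.3, 154.4]
tcp_rot: [2.483, 1.922, 0.001]
force: [-0.3, -1.5, -0.2]
grip_width: 86.9
grip_force: 0.0
```

>>> {"fn": "send_rows", "kwargs": {"motion": "0 0 0 0 0"}}

```text
clock: 4.32
position: [519.0, -113.4, 154.0]
tcp_rot: [2.484, 1.922, 0.0]
force: [-0.2, 0.4, -0.4]
grip_width: 87.1
grip_force: 0.0
```

Run:
```python
from h import *; import cv2
from station import ctrl
rel([516.7,-114.5,151])
st=ctrl.sense(); w=ctrl.snapshot("wrist"); np.savez("wrist2.npz",**w,pos=st["position"],rot=st["tcp_rot"])
cv2.imwrite("pics/w2.png",w["image"][:,:,::-1])
```

```text
t 4.3167 pos [ 519.  -113.4  154. ] q [ 0.59  0.37 -0.57  1.92  0.24  0.92 -0.35] yaw 75.5 F [-0.2  0.4 -0.4] w 87.1
units [-0.057 -0.066  0.101] zaxis [ 0.001 -0.001 -1.   ]
```

View pics/w2.png

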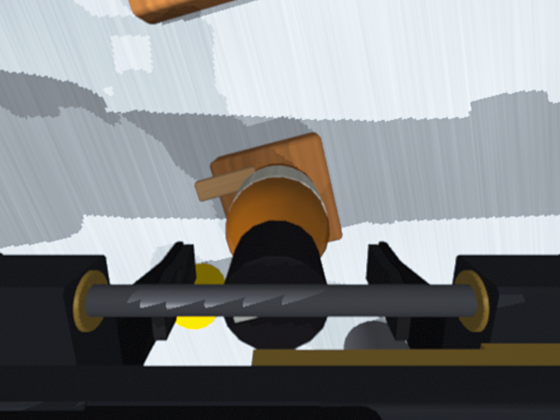

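The wrist view shows the cap (about x 228–328) centred between the fingertips (194 and 367), so it's ready to close.

>>> {"fn": "send_rows", "kwargs": {"motion": "-0.06 -0.02 0.04 0 0;0 0 0 0 120;0 0 0 0 255;0 0 0 0 255;0 0 0 0 255", "newtons": 25}}

```text
clock: 4.78
position: [517.9, -114.8, 152.3]
tcp_rot: [2.485, 1.923, -0.0]
force: [0.7, -0.8, -0.5]
grip_width: 68.2
grip_force: 0.0
```

>>> {"fn": "send_rows", "kwargs": {"motion": "0 0 0 0 255;0 0 0 0 255;0 0 0 0 255;0 0 0 0 255;0 0 0 0 255"}}

```text
clock: 5.2
position: [517.5, -114.7, 152.3]
tcp_rot: [-2.484, -1.922, 0.001]
force: [-1.0, 0.6, 0.7]
grip_width: 45.7
grip_force: 25.0
```

```bash
cat >> h.py <<'E'
def st():
    from station import ctrl
    s=ctrl.sense(); rel([516.7,-114.5,151]); print("M",s["ft_torque"].round(2),"grip",round(s["grip_force"],1))
E
python3 -c "
from h import *;st()"
```

```text
t 5.2 pos [ 517.5 -114.7  152.3] q [ 0.59  0.37 -0.56  1.93  0.25  0.92 -0.35] yaw 75.5 F [-1.   0.6  0.7] w 45.7
units [-0.001 -0.029  0.045] zaxis [-0.001 -0.    -1.   ]
M [ 0.08  0.2  -0.01] grip 25.0
```

>>> {"fn": "send_rows", "kwargs": {"motion": "0 0 0 -0.5 255;0 0 0 -0.5 255;0 0 0 -0.5 255;0 0 0 -0.5 255;0 0 0 -0.5 255"}}

```text
clock: 5.62
position: [517.4, -113.9, 152.3]
tcp_rot: [-2.304, -2.133, 0.0]
force: [-1.6, 1.9, 1.9]
grip_width: 45.5
grip_force: 25.0
```

```bash
python3 -c "
from h import *;st()"
```

```text
t 5.6167 pos [ 517.4 -113.9  152.3] q [ 0.62  0.38 -0.6   1.93  0.26  0.92 -0.19] yaw 85.6 F [-1.6  1.9  1.9] w 45.5
units [-0.023 -0.021  0.045] zaxis [-0.001  0.001 -1.   ]
M [ 0.39  0.34 -0.03] grip 25.0
```

>>> {"fn": "send_rows", "kwargs": {"motion": "0 0 0 -0.5 255;0 0 0 -0.5 255;0 0 0 0 255"}}

```text
clock: 5.87
position: [517.3, -113.8, 152.3]
tcp_rot: [-2.229, -2.211, 0.0]
force: [-2.9, 2.8, 2.3]
grip_width: 45.7
grip_force: 25.0
```

```bash
python3 -c "
from h import *;st()"
```

```text
t 5.8667 pos [ 517.3 -113.8  152.3] q [ 0.63  0.38 -0.62  1.93  0.27  0.92 -0.13] yaw 89.5 F [-2.9  2.8  2.3] w 45.7
units [-0.023 -0.019  0.044] zaxis [-0.001  0.001 -1.   ]
M [ 0.53  0.43 -0.  ] grip 25.0
```

Run:
```python
from station import ctrl; import cv2,numpy as np
a=np.load("wrist2.npz")["image"][220:360,180:380]; w=ctrl.snapshot("wrist")["image"][220:360,180:380]
s=ctrl.snapshot("scene")["image"][140:240,180:320]; d=ctrl.snapshot("side")["image"][120:220,270:410]
f=lambda x,k:cv2.resize(x,None,fx=k,fy=k)
top=np.hstack([f(a,1.9),f(w,1.9)]); bot=np.hstack([f(s,2.7),f(d,2.7)])[:, :top.shape[1]]
bot=cv2.copyMakeBorder(bot,0,0,0,top.shape[1]-bot.shape[1],cv2.BORDER_CONSTANT)
cv2.imwrite("pics/c1.png",np.vstack([top,bot])[:,:,::-1])
```

```text
(no output)
```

View pics/c1.png

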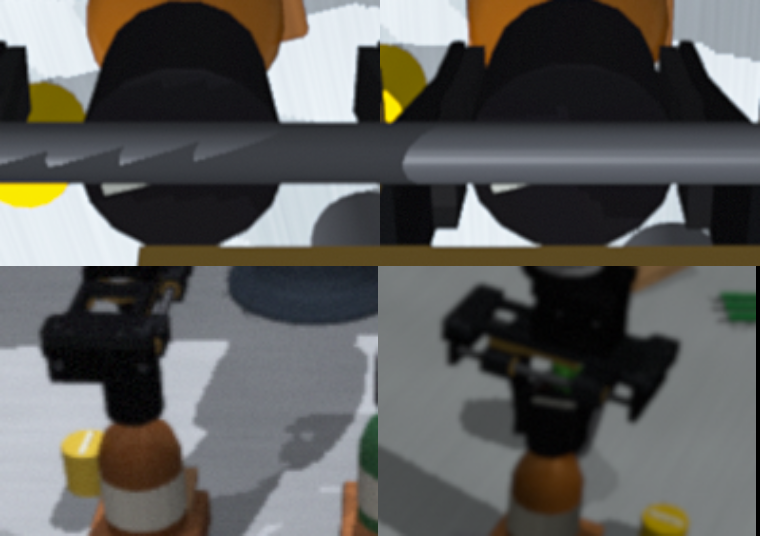

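In the wrist crop the line's visible end sits almost where it did relative to the fingers, so the cap seems to turn with the gripper. I'll turn further and check.

>>> {"fn": "send_rows", "kwargs": {"motion": "0 0 0 -0.6 255;0 0 0 -0.6 255;0 0 0 -0.6 255;0 0 0 -0.6 255;0 0 0 -0.6 255"}}

```text
clock: 6.43
position: [517.4, -114.2, 152.3]
tcp_rot: [-1.986, -2.433, 0.0]
force: [-2.5, 2.5, 2.2]
grip_width: 45.7
grip_force: 25.0
```

```bash
cat >> h.py <<'E'
def look(f,old="wrist2.npz"):
    from station import ctrl; import cv2
    st()
    a=np.load(old)["image"][220:360,180:380]; w=ctrl.snapshot("wrist")["image"][220:360,180:380]
    cv2.imwrite(f,cv2.resize(np.hstack([a,w]),None,fx=2,fy=2)[:,:,::-1])
E
python3 -c "
from h import *;look('pics/c2.png')"
```

```text
t 6.4333 pos [ 517.4 -114.2  152.3] q [ 0.67  0.39 -0.67  1.92  0.3   0.93  0.06] yaw 101.6 F [-2.5  2.5  2.2] w 45.7
units [-0.006 -0.025  0.044] zaxis [-0.001  0.    -1.   ]
M [ 0.53  0.56 -0.05] grip 25.0
```

View pics/c2.png

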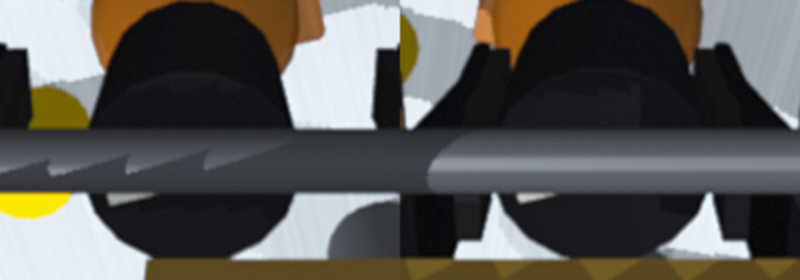

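The line stays fixed relative to the gripper after 26° with low torque, so counter-clockwise is the loosening way. I'll carry on to about 90°.

>>> {"fn": "send_rows", "kwargs": {"motion": "0 0 0 -0.8 255;0 0 0 -0.8 255;0 0 0 -0.8 255;0 0 0 -0.8 255;0 0 0 -0.8 255"}}

```text
clock: 6.9
position: [517.0, -113.9, 152.3]
tcp_rot: [-1.628, -2.684, 0.0]
force: [-4.5, 3.9, 4.5]
grip_width: 45.6
grip_force: 25.0
```

>>> {"fn": "send_rows", "kwargs": {"motion": "0 0 0 -0.8 255;0 0 0 -0.8 255;0 0 0 -0.8 255;0 0 0 -0.8 255;0 0 0 -0.8 255"}}

```text
clock: 7.32
position: [516.6, -114.0, 152.3]
tcp_rot: [-1.238, -2.884, 0.001]
force: [-5.4, 3.2, 5.6]
grip_width: 45.7
grip_force: 25.0
```

>>> {"fn": "send_rows", "kwargs": {"motion": "0 0 0 -0.8 255;0 0 0 -0.8 255;0 0 0 -0.8 255;0 0 0 -0.8 255;0 0 0 -0.8 255"}}

```text
clock: 7.73
position: [516.5, -114.5, 152.3]
tcp_rot: [-0.825, -3.028, 0.001]
force: [-6.2, 2.9, 5.8]
grip_width: 45.4
grip_force: 25.0
```

>>> {"fn": "send_rows", "kwargs": {"motion": "0 0 0 -0.8 255;0 0 0 -0.2 255;0 0 0 0 255;0 0 0 0 255"}}

```text
clock: 8.07
position: [516.4, -114.3, 152.3]
tcp_rot: [-0.723, -3.054, 0.001]
force: [-6.0, 3.5, 6.4]
grip_width: 46.2
grip_force: 25.0
```

```bash
python3 -c "
from h import *;look('pics/c3.png')"
```

```text
t 8.0667 pos [ 516.4 -114.3  152.3] q [ 0.82  0.45 -0.87  1.92  0.41  0.97  0.86] yaw 153.4 F [-6.   3.5  6.4] w 46.2
units [-0.011 -0.003  0.044] zaxis [-0.003  0.    -1.   ]
M [ 0.69  1.25 -0.09] grip 25.0
```

View pics/c3.png

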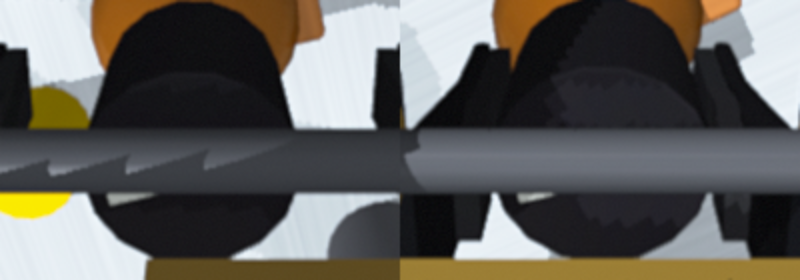

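Still no slip, at 78°. I'll add 10° and then lift slowly.

>>> {"fn": "send_rows", "kwargs": {"motion": "0 0 0 -0.8 255;0 0 0 -0.8 255;0 0 0 -0.9 255;0 0 0 0 255"}}

```text
clock: 8.45
position: [516.2, -114.1, 152.3]
tcp_rot: [-0.45, -3.105, 0.0]
force: [-6.2, 3.1, 6.9]
grip_width: 45.5
grip_force: 25.0
```

>>> {"fn": "send_rows", "kwargs": {"motion": "0 0 -0.05 0 255;0 0 -0.05 0 255;0 0 -0.05 0 255;0 0 -0.05 0 255;0 0 0 0 255"}}

```text
clock: 8.87
position: [516.1, -115.0, 157.5]
tcp_rot: [-0.453, -3.105, 0.001]
force: [-6.4, 1.4, -1.9]
grip_width: 46.0
grip_force: 25.0
```

```bash
python3 -c "
from h import *;st()"
```

```text
t 8.8667 pos [ 516.1 -115.   157.5] q [ 0.85  0.46 -0.92  1.91  0.43  0.99  1.02] yaw 163.4 F [-6.4  1.4 -1.9] w 46.0
units [-0.015  0.023  0.216] zaxis [-0.004 -0.    -1.   ]
M [ 0.47  1.06 -0.03] grip 25.0
```

>>> {"fn": "send_rows", "kwargs": {"motion": "0 0 -0.15 0 255;0 0 -0.2 0 255;0 0 -0.2 0 255;0 0 -0.2 0 255;0 0 -0.25 0 255"}}

```text
clock: 9.28
position: [519.8, -115.3, 190.0]
tcp_rot: [0.452, 3.104, -0.0]
force: [0.1, 0.4, 0.4]
grip_width: 45.9
grip_force: 25.0
```

>>> {"fn": "send_rows", "kwargs": {"motion": "0 0 -0.3 0 255;0 0 -0.3 0 255;0 0 -0.3 0 255;0 0 -0.3 0 255;0 0 -0.3 0 255"}}

```text
clock: 9.7
position: [518.1, -114.8, 234.6]
tcp_rot: [0.452, 3.108, -0.0]
force: [-0.5, -0.0, -1.6]
grip_width: 45.6
grip_force: 25.0
```

>>> {"fn": "send_rows", "kwargs": {"motion": "0 0 -0.3 0 255;0 0 -0.3 0 255;0 0 -0.25 0 255;0 0 -0.15 0 255;0 0 -0.07 0 255"}}

```text
clock: 10.12
position: [518.2, -114.7, 266.3]
tcp_rot: [0.452, 3.108, -0.0]
force: [-0.4, -1.1, -1.1]
grip_width: 45.9
grip_force: 25.0
```

>>> {"fn": "send_rows", "kwargs": {"motion": "0 0 0 0 255;0 0 0 0 255;0 0 0 0 255;0 0 0 0 255;0 0 0 0 255"}}

```text
clock: 10.53
position: [517.7, -114.8, 265.1]
tcp_rot: [-0.452, -3.108, -0.0]
force: [-0.1, 0.6, -1.0]
grip_width: 45.8
grip_force: 25.0
```

Run:
```python
from h import *; st()
from station import ctrl; import cv2
s=ctrl.snapshot("scene")["image"][60:260,150:350]; d=ctrl.snapshot("side")["image"][60:260,240:440]
cv2.imwrite("pics/e1.png",cv2.resize(np.hstack([s,d]),None,fx=2,fy=2)[:,:,::-1])
```

```text
t 10.5333 pos [ 517.7 -114.8  265.1] q [ 0.93  0.34 -0.99  1.78  0.31  1.19  1.13] yaw 163.5 F [-0.1  0.6 -1. ] w 45.8
units [ 3.100e-02 -1.000e-03  3.803e+00] zaxis [-0.001  0.    -1.   ]
M [ 0.03 -0.13  0.  ] grip 25.0
```

View pics/e1.png

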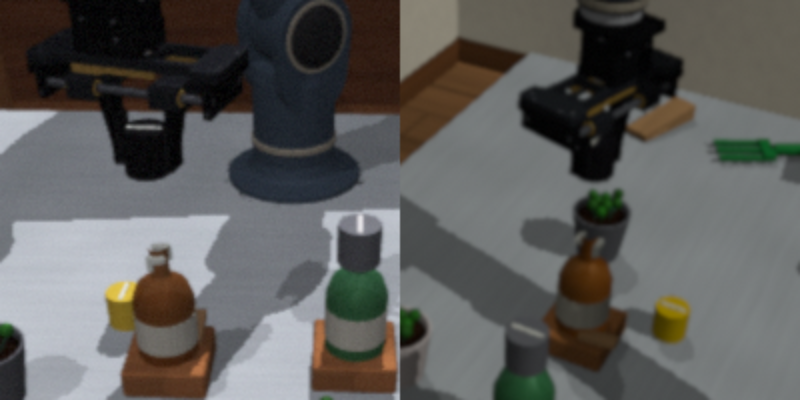

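The bottle's neck is bare and the cap hangs level in the gripper directly above it. The neighbours are untouched. I'll hold briefly to settle, then hand in.

>>> {"fn": "send_rows", "kwargs": {"motion": "0 0 0 0 255;0 0 0 0 255;0 0 0 0 255;0 0 0 0 255;0 0 0 0 255"}}

```text
clock: 11.05
position: [517.9, -114.8, 265.5]
tcp_rot: [0.452, 3.109, -0.0]
force: [-0.5, -0.1, -0.2]
grip_width: 45.7
grip_force: 25.0
```

```bash
python3 -c "
from h import *;st()
from station import ctrl;print(ctrl.close_job())"
```

```text
t 11.05 pos [ 517.9 -114.8  265.5] q [ 0.93  0.34 -0.99  1.78  0.31  1.19  1.13] yaw 163.5 F [-0.5 -0.1 -0.2] w 45.7
units [ 4.000e-02 -3.000e-03  3.816e+00] zaxis [ 0. -0. -1.]
M [ 0.03 -0.18 -0.03] grip 25.0
the job is handed in; nothing more can be done
None
```

The amber cap came free with an ordinary counter-clockwise turn of about 88°, so I never had to try the other way, and I handed the job in at 11 s with the gripper holding it level and still, its centre about 11 cm and its underside about 9 cm above the bottle's mouth.

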